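# Point-and-check, then start the soil reading

## Task

Do the point-and-check for this soil reading, then start it. First point at the reagent bottle with the slim pointed dropper nozzle, then at the sample cuvette standing in the meter's well: each time bring the fingertips from above to a few centimetres or less over its top, without touching it, and stay there about two seconds. Then push the meter's hinged cuvette cover fully shut, press the big square start key on its sloping panel right down and let it go; nothing is to be picked up, and the bottles, cuvettes and other loose things on the bench stay untouched.

Things in the scene. Friction and masses are not known exactly. Their poses are not given: they have to be found in the camera images.
- meter: the soil photometer, fixed grey bench instrument, 300 mm deep (its x) by 340 wide (y) by 118 high. Origin: centre of its underside; z up, x from its front to its back. Its panel slopes up 20 degrees from the front lip (x -150, z 60 mm) to x +10, z 118; behind is the level deck. Right (-y) on the deck: black block with well, and cover; left: white printer, 35 mm high; small flush keys do not move.
- cover_hinge (a point): middle of the cover's hinge line, 12 mm above the deck, at (108, -100, 130) mm in the meter's frame; its axes are the meter's, the hinge line runs along y. The well's centre is 40 mm in front of it (towards -x).
- cover (a joint): angle of the hinged cuvette cover (light shield, a hollow grey cap, open underneath), rad: 0 = fully shut over the well, 1.57 = upright behind the well, 1.9 = stop. It starts at 1.55 to 1.85. A stiff hinge keeps it wherever it is left (0.035 N m, about 1 N at its free edge).
- cover_top (a point): point on the outside of the cover's roof, on its centre line, 45 mm from the hinge line along the roof and 12 mm off it; axes turn with the cover: x along the roof to the hinge, y along the hinge, z out of the roof. The roof spans 6 to 74 mm from the hinge, is 64 mm wide, cap 24 mm deep. Shut: roof level, 24 mm above the deck; open: roof faces the meter's back.
- sample: the sample cuvette, a clear plastic square tube 12.5 mm wide with a flat white 13.5 mm stopper, 49 mm tall in all, standing loose in the meter's well, its top 15 mm above the deck. Origin: centre of its underside; z up.
- sample_top (a point): centre of the top of the sample cuvette's stopper, 49 mm above its underside.
- start_key (a joint): travel of the start key in m: 0 = up, 0.004 = fully down. Spring return; starts to move at about 1.4 N, fully down at about 4.2 N.
- start_key_top (a point): centre of the top of the start key, the panel's only raised key: white, 24 x 24 mm, 8 mm above the sloping panel, on a black bezel at the panel's right. z is square to the panel (20 degrees from vertical, leaning to the meter's front), x up the slope, y as the meter's. It moves 4 mm along -z.
- dropper: the dropper bottle, white plastic, same as the other bottles: body 42 mm diameter, 72 mm to the shoulder ring, then a slim pointed nozzle; 105 mm tall in all, the only one without a flat cap. Origin: centre of its underside; z up.
- dropper_tip (a point): the tip of the dropper bottle's nozzle, 105 mm above its underside.
- bottle_a: bystander: white flat-capped bottle, 42 mm diameter, 87 mm tall. Origin: centre of its underside (so for all bystanders).
- bottle_b: bystander: white flat-capped bottle, 50 mm diameter, 95 mm tall.
- jar: bystander: squat glass jar with a grey flat lid, 82 mm diameter, 55 mm tall.
- beaker: bystander: empty glass beaker, 72 mm diameter, 85 mm tall.
- cuvette_a: bystander: spare cuvette standing on the bench, 12.5 mm square, 49 mm tall with its stopper.
- cuvette_b: bystander: spare cuvette standing on the bench, 12.5 mm square, 49 mm tall with its stopper.
- spatula: bystander: steel spatula lying on the bench, 170 mm long (its x), 10 mm wide, 4 mm thick.
- cuvette_box: bystander: white cardboard cuvette box, 62 x 95 x 45 mm high.

How it is judged:
By the outcome, as a careful person would: the job done as asked, in the order asked, and still so for the second after the job is handed in, with the robot touching nothing.
It also fails if it takes over 61 s, if anything falls off the work surface, if the arm or the gripper's body presses on something with over 40 N, if the wrist force passes 120 N, or if a joint passes its speed limit or range.

## Robot

A 7-joint arm with a two-finger parallel gripper is mounted at the origin on the work surface. World frame = base frame: x ahead of the robot, y to its left, z up, the work surface at z = 0. Lengths are in mm, angles in rad, forces in N, time in s.
With the tool pointing down it reaches from about 400 to 875 mm from the base axis. Payload 4.4 kg.
Tool frame: the origin (TCP) lies between the finger pads, 19 mm behind the fingertips; this is the grasp point; z points along the fingers, y is the line along which they close (so a half turn about z gives the same grasp; the last joint's range is limited). The gripper opens to 85 mm and grips with 20 to 120 N. Pads are 22 mm wide; open, the fingers measure 114 mm over their backs; the gripper's body (76 mm by 85 mm) begins 54 mm behind the grasp point. The pads swing forward as they close: fully open they stand 13 mm farther back than shut.
Start: joints at [-0.066, 0.628, 0.038, 1.517, -0.027, 0.996, -0.02], TCP at [650.013, 0.026, 250.013] pointing down, gripper open.
Joint ranges: [-3.06, 3.06], [-0.37, 2.12], [-1.25, 1.32], [0.18, 2.47], [-1.1, 4.24], [0.23, 1.98], [-2.94, 2.94]. Speed limits (rad/s): [2.57, 2.57, 3.14, 3.14, 3.14, 3.14, 3.14].

## Interface

Orientations are given as [roll, pitch, yaw] about the fixed x, y, z axes, in that order (R = Rz(yaw) Ry(pitch) Rx(roll)).
In Python, from cell import status, get_image, ctrl, models gives the robot as it stands.
- The arm moves only by the shell command python3 -m handwheel 'ROWS' [OPENING]. ROWS is JSON, a list of rows, each an object with "delta_pos": the shift along the world's x, y, z in cm, a list of three; "yaw": the turn about the world's z in rad. A call has 1 to 10 rows; each row shifts and turns the commanded pose from where the row before left it; what a row does not reach is not made up. A row lasts 1/12 s, in which the tool goes at most 41.7 mm and 7.16 degrees, less where a joint would pass 70% of its speed; a pose out of reach is approached as far as the arm can. A call is refused whole if a number of a shift passes 4.17 or a number of a turn 0.125, either way. A call with a gripper value outside its range is refused whole. OPENING is the opening, from -1 (shut) to 1 (fully open), set as the call begins (- or left out, the last holds). The fingers move at their own pace and stop on an object; the grip force is fixed at half the most. Time passes only in rows, so rows that do not move let the fingers close. It gives the time, the measured TCP pose, the force, the opening and the grip force at its end, in the units of the state.
- status.read_state(): the state, without advancing time (a new reading comes with each control period).
- get_image(name): name is "scene" or "side" or "wrist"; returns a dict with "color" (480x640x3 uint8, red, green, blue), "z_map" (480x640 float32, mm along the optical axis (not along the pixel's ray), 0 where there is no reading), "fx", "fy", "cx", "cy" (pixels), "position" and "rotation" of the camera in the world; the wrist camera has in their place "hand_eye" (4x4, takes a point from camera to tool coordinates, whose origin is the TCP and whose axes are the flange's). Camera axes: x right, y up, looking along -z (the intrinsics and any distortion apply to the point x, -y, -z); pixel columns grow to the right and rows downward; lengths in mm; the calibration is good to about 2 mm. A picture is of the moment at which its call begins: read the wrist's pose just before it.
- ctrl.finish_job(): hands the job in; it is judged then, once.
Trained networks look in a picture, given as the dict that the camera call returned (one of the last four; its "shot" number tells which), for a name from the list of things; names that differ only in an ending like _2 or _b are one class to them, and where a whole thing is asked for, a point or a joint stands for the part that bears it (a point fixed in the world has none). Each returns a list of dicts, best first, with "score" (0 to 1); they miss things now and then, are a little off and sometimes report something else, mostly with a low value. They report only what shows in the picture. A call takes as long as a camera call.
- models.boxes_of(picture, name): "rect" ([left, top, right, bottom] in pixels, round what is visible of it).
The state is a dict: "clock": time; "qpos": joint angles; "qd": joint speeds; "tau": joint torques, N m; "eef_pos": TCP position; "tool_rot": TCP orientation; "force": force on the tool from outside, world axes, zero at the start; "torque": the same for the moment, N m; "width": finger opening in mm; "gripper_force": force on a finger pad.
Only numpy, scipy, OpenCV 4.12 (cv2) and the standard library are available. Lean on these libraries where they do the work, as an engineer would, in place of code of your own. Each camera call takes 0.05 s, during which the arm holds its last target. There are 200 camera calls.

## Working session

There is one attempt and no reset: what is moved stays moved. The work goes in short steps, Python scripts to look and compute and a shell command to move; the robot and the scene stay as the last step left them, time stands still between calls to the robot, and variables do not carry over. Pictures are saved under pics/ and viewed, at most 10 in all, crops included, and the job is handed in when it is done.

```bash
mkdir -p pics; cat > h.py <<'E'
import numpy as np, cv2
from cell import status, get_image, ctrl, models
from scipy.spatial.transform import Rotation as R
def pts(p):
    z=p["z_map"]; v,u=np.mgrid[0:480,0:640]
    x=(u-p["cx"])/p["fx"]*z; y=(v-p["cy"])/p["fy"]*z
    c=np.stack([x,-y,-z],-1)
    w=c@np.array(p["rotation"]).T+np.array(p["position"])
    w[z==0]=np.nan
    return w
E
python3 - <<'E'
from h import *
print(status.read_state())
for n in ["scene","side"]:
    p=get_image(n); cv2.imwrite(f"pics/{n}0.png",p["color"][:,:,::-1]); np.save(f"{n}.npy",pts(p))
    print(n,[k for k in p],p["position"],p["fx"],p["cx"],p["cy"]); w=pts(p)
    for o in ["meter","cover","sample","start_key","dropper","bottle_a","cuvette_a","beaker","jar","cuvette_box","spatula"]:
        for d in models.boxes_of(p,o)[:3]:
            l,t,r,b=map(int,d["rect"]); m=w[(t+b)//2,(l+r)//2]
            print(o,round(d["score"],2),l,t,r,b,np.round(m))
E
```

```text
{'clock': 0.0, 'qpos': array([-0.06583386,  0.62935442,  0.03844515,  1.51841235, -0.02699575,
        0.99627054, -0.01997777]), 'qd': array([ 0.0002211 ,  0.00098197,  0.00096639, -0.0004327 ,  0.00082073,
       -0.00139464, -0.000718  ]), 'tau': array([-1.11932164e-03, -5.63405585e+01,  1.22606792e+00, -1.93450052e+01,
        1.09587883e-02,  1.05136272e-02, -8.84369996e-06]), 'eef_pos': array([6.49394830e+02, 4.73370979e-02, 2.49069547e+02]), 'tool_rot': array([-3.13966641e+00,  3.20788829e-05,  1.57085117e+00]), 'force': array([-0.49716646,  0.04042693, -0.09804907]), 'torque': array([-0.08215869, -0.00231824,  0.0153894 ]), 'gripper_force': 0.0, 'width': 85.39934203811892}Traceback (most recent call last):
  File "<stdin>", line 4, in <module>
  File "h.py", line 8, in pts
    w=c@np.array(p["rotation"]).T+np.array(p["position"])
      ~~~~~~~~~~~~~~~~~~~~~~~~~~~^~~~~~~~~~~~~~~~~~~~~~~~
ValueError: operands could not be broadcast together with shapes (480,640) (3,)
```

```bash
sed -i 's/np.array(p\["rotation"\]).T/R.from_euler("xyz",p["rotation"]).as_matrix().T/' h.py
python3 - <<'E'
from h import *
for n in ["scene","side"]:
    p=get_image(n); cv2.imwrite(f"pics/{n}0.png",p["color"][:,:,::-1]); np.save(f"{n}.npy",pts(p))
    print(n,[k for k in p],p["position"],p["rotation"],p["fx"],p["cx"],p["cy"]); w=pts(p)
    for o in ["meter","cover","sample","start_key","dropper","bottle_a","cuvette_a","beaker","jar","cuvette_box","spatula"]:
        for d in models.boxes_of(p,o)[:3]:
            l,t,r,b=map(int,d["rect"]); m=w[min((t+b)//2,479),min(639,(l+r)//2)]
            print(o,round(d["score"],2),l,t,r,b,np.round(m))
E
```

```text
scene ['color', 'z_map', 'fx', 'fy', 'cx', 'cy', 'position', 'rotation', 'shot'] [1390.45160005 -114.56930351  672.75668168] [ 0.94531939 -0.00821165  1.35575592] 456.4093160052207 325.4821319242932 232.53011006572947
meter 0.93 310 152 472 273 [580. 219. 108.]
cover 0.95 436 166 460 203 [566. 355. 157.]
cover 0.71 311 150 473 275 [582. 220. 109.]
sample 0.52 428 197 433 208 [590. 305. 130.]
start_key 0.65 289 296 341 341 [803.  -1.  43.]
start_key 0.47 347 219 358 227 [572. 131.  84.]
dropper 0.69 227 195 248 238 [ 452. -123.   59.]
bottle_a 0.98 228 238 246 273 [ 605. -132.   60.]
bottle_a 0.62 157 244 190 293 [ 626. -262.   64.]
bottle_a 0.35 283 275 297 294 [688. -31.  32.]
cuvette_a 0.72 280 243 288 267 [586. -29.  28.]
cuvette_a 0.58 283 275 297 295 [687. -31.  28.]
beaker 0.84 211 269 247 322 [ 749. -153.   82.]
jar 0.94 162 217 198 250 [ 490. -255.   55.]
cuvette_box 0.63 288 298 338 341 [805.  -5.  44.]
cuvette_box 0.2 226 236 245 272 [ 606. -136.   64.]
side ['color', 'z_map', 'fx', 'fy', 'cx', 'cy', 'position', 'rotation', 'shot'] [ 212.21389717 -660.91470775  593.95506915] [ 1.03510901 -0.02493414 -0.48247295] 480.7826081564549 321.635759606319 236.9301268241058
meter 0.66 140 140 334 307 [473. 189. 105.]
sample 0.4 264 179 269 188 [583. 301. 129.]
start_key 0.54 292 227 301 237 [582. 134.  85.]
dropper 0.68 269 314 289 370 [ 428. -132.   62.]
dropper 0.61 349 296 376 350 [ 574. -146.   56.]
bottle_a 0.84 350 296 377 351 [ 575. -147.   57.]
bottle_a 0.66 400 335 437 405 [ 586. -282.   68.]
cuvette_a 0.65 369 274 380 296 [675. -32.  28.]
cuvette_a 0.46 398 336 440 404 [ 586. -284.   69.]
cuvette_a 0.45 325 285 331 311 [572. -30.  29.]
beaker 0.87 410 279 453 334 [ 692. -179.   75.]
beaker 0.41 398 336 437 404 [ 585. -281.   67.]
cuvette_box 0.96 382 245 436 289 [758. -32.  47.]
spatula 0.86 219 315 303 348 [433. -35.   5.]
```

View pics/scene0.png

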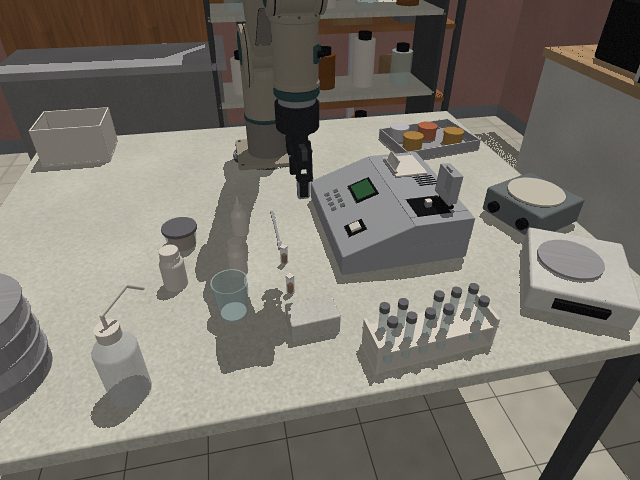

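View pics/side0.png

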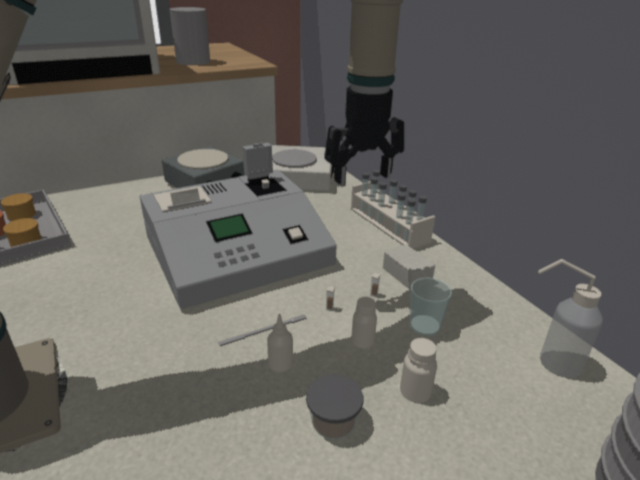

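```bash
cat >> h.py <<'E'
from scipy.optimize import least_squares
def sdf(q):  # meter body: distance to convex prism
    s,c=np.sin(np.radians(20)),np.cos(np.radians(20))
    x,y,z=q.T
    d=np.stack([-150-x,x-150,y-170,-170-y,z-118,-(x-10)*s+(z-118)*c],-1)
    return d.max(1)
def fit(w,x0=(590,220,1.5)):
    P=w.reshape(-1,3); P=P[~np.isnan(P[:,0])]
    P=P[(P[:,2]>12)&(P[:,2]<125)&(np.hypot(P[:,0]-x0[0],P[:,1]-x0[1])<260)]
    def q(v):
        c,s=np.cos(v[2]),np.sin(v[2]); d=P-[v[0],v[1],v[3]]
        return np.c_[d[:,0]*c+d[:,1]*s,-d[:,0]*s+d[:,1]*c,d[:,2]]
    f=lambda v:np.clip(sdf(q(v)),-40,40)
    v=np.array([*x0,0.])
    for t in (20,8,4,3): v=least_squares(f,v,loss="cauchy",f_scale=t/3,x_scale=[10,10,.05,3]).x
    r=f(v); return v,(abs(r)<3).mean(),len(P)
def m2w(v,p):
    return R.from_euler("z",v[2]).apply(p)+[v[0],v[1],v[3]]
KEY=np.array([0,-100,0])
E
python3 - <<'E'
from h import *
for n in ["scene","side"]:
    w=np.load(n+".npy")
    for y0 in (1.3,1.6):
        v,fr,N=fit(w,(590,220,y0)); print(n,np.round(v,3),round(fr,2),N)
    print("hinge",m2w(v,[108,-100,130]),"well",m2w(v,[68,-100,133]))
    c=R.from_euler("z",-v[2]).apply(w.reshape(-1,3)-[v[0],v[1],v[3]]).reshape(w.shape)
    # cover pts in meter frame
    m=(c[...,2]>135)&(abs(c[...,1]+100)<45)&(c[...,0]>40)&(c[...,0]<170)&(c[...,2]<230)
    q=c[m]; print("cover n",len(q),"min",np.round(q.min(0)),"max",np.round(q.max(0)),"top",np.round(q[q[:,2]>np.percentile(q[:,2],85)].mean(0)))
    m=(abs(c[...,1]+100)<20)&(abs(c[...,0]-68)<20)&(c[...,2]>127)&(c[...,2]<137)
    print("sample",np.round(np.median(w[m],0)),m.sum())
    # key: raised over panel
    s_,c_=np.sin(np.radians(20)),np.cos(np.radians(20))
    h=-(c[...,0]-10)*s_+(c[...,2]-118)*c_
    m=(h>5)&(h<12)&(c[...,0]>-140)&(c[...,0]<-10)&(abs(c[...,1])<165)
    print("key",np.round(np.median(w[m],0),1),np.round(np.median(c[m],0),1),m.sum(), "mid",np.round((c[m].min(0)+c[m].max(0))/2) if m.any() else 0)
    # dropper
    m=(np.hypot(w[...,0]-445,w[...,1]+130)<45)&(w[...,2]>40)&(w[...,2]<125)
    q=w[m]; print("dropper top",np.round(q[q[:,2]>q[:,2].max()-10].mean(0)),q[:,2].max())
E
```

```text
scene [ 4.84141e+02  2.33841e+02  1.58800e+00 -3.96000e-01] 0.89 13631
scene [ 4.84141e+02  2.33841e+02  1.58800e+00 -3.96000e-01] 0.89 13631
hinge [582.25944675 343.55343533 129.60429225] well [582.95072911 303.55940916 132.60429225]
cover n 819 min [  95. -136.  136.] max [123. -67. 212.] top [ 108. -103.  205.]
sample [587. 303. 131.] 33
key [574.6 139.3  87.9] [-96.1 -88.7  88.3] 127 mid [-75. -23.  94.]
dropper top [ 439. -119.  102.] 106.5464792989277
side [501.231 236.081   1.589   1.281] 0.86 15744
side [501.231 236.081   1.589   1.281] 0.86 15744
hinge [599.20579422 345.92091955 131.28128632] well [599.94942765 305.92783253 134.28128632]
cover n 763 min [  93. -115.  136.] max [125. -56. 212.] top [105. -83. 205.]
sample [585. 302. 134.] 15
key [529.1 145.3  90.3] [-92.3 -26.3  89.1] 204 mid [-75.   5.  93.]
dropper top [ 434. -119.  101.] 107.3122666962916
```

Scene: sample stopper at about (428,202), key (355,227), cover upright at (448,185). Side: dropper nozzle tip at about (280,316). Moving over the dropper with the gripper shut.

```bash
python3 -m handwheel '[{"delta_pos":[-2.14,-1.19,0]},{"delta_pos":[-2.14,-1.19,0]},{"delta_pos":[-2.14,-1.19,0]},{"delta_pos":[-2.14,-1.19,0]},{"delta_pos":[-2.14,-1.19,0]},{"delta_pos":[-2.14,-1.19,0]},{"delta_pos":[-2.14,-1.19,0]},{"delta_pos":[-2.14,-1.19,0]},{"delta_pos":[-2.14,-1.19,0]},{"delta_pos":[-2.14,-1.19,0]}]' -1
python3 -m handwheel '[{"delta_pos":[0,0,-2]},{"delta_pos":[0,0,-2]},{"delta_pos":[0,0,-1]},{"delta_pos":[0,0,0]},{"delta_pos":[0,0,0]}]'
python3 - <<'E'
from h import *
s=status.read_state(); p=get_image("wrist"); print(s["eef_pos"],s["tool_rot"],s["width"])
cv2.imwrite("pics/w1.png",p["color"][:,:,::-1])
T=np.array(p["hand_eye"]); print(np.round(T,2))
Rt=R.from_euler("xyz",s["tool_rot"])
for n in["scene","side"]:
    q=get_image(n)
    w=pts(q); m=(np.hypot(w[...,0]-436,w[...,1]+119)<70)&(w[...,2]>120)&(w[...,2]<300)
    if m.any():
        P=w[m]; lo=P[P[:,2]<P[:,2].min()+12]; print(n,"finger low",lo.mean(0),P[:,2].min(),lo.min(0),lo.max(0))
E
```

```text
[ 6.50008577e+02 -7.59710634e-03  2.50016275e+02] [-3.14159234e+00 -1.38072985e-05  1.57069381e+00] 85.29043586832606
[[   0.      0.95    0.32   82.6 ]
 [   1.     -0.      0.     -0.56]
 [   0.      0.32   -0.95 -122.54]
 [   0.      0.      0.      1.  ]]schema error: expected keys delta_pos, yaw
schema error: expected keys delta_pos, yaw
```

View pics/w1.png

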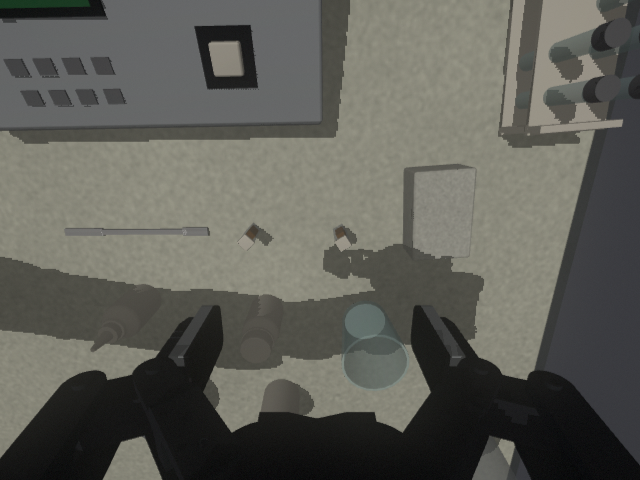

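The wrist view shows the key at (226,58) and the nozzle tip near (95,348). The rows need the "yaw" field; I'll measure from this view first.

```bash
cat >> h.py <<'E'
def wpts(p,s):
    z=p["z_map"]; v,u=np.mgrid[0:480,0:640]
    c=np.stack([(u-p["cx"])/p["fx"]*z,-(v-p["cy"])/p["fy"]*z,-z],-1)
    T=np.array(p["hand_eye"]); c=c@T[:3,:3].T+T[:3,3]
    w=c@R.from_euler("xyz",s["tool_rot"]).as_matrix().T+s["eef_pos"]; w[z==0]=np.nan
    return w
E
python3 - <<'E'
from h import *
s=status.read_state(); p=get_image("wrist"); w=wpts(p,s)
print("key",w[58,226],"cap corners",w[44,214],w[74,240])
hsv=p["color"].astype(int); m=np.zeros((480,640),bool); m[30:85,200:252]=True; m&=hsv.min(2)>130
print("keymask",m.sum(),np.nanmean(w[m],0),np.nanmin(w[m],0),np.nanmax(w[m],0))
q=w[300:380,80:160].reshape(-1,3); q=q[q[:,2]>85]; print("dropper",len(q),q[q[:,2]>np.nanmax(q[:,2])-6].mean(0) if len(q) else 0, np.nanmax(q[:,2]) if len(q) else 0)
for d in models.boxes_of(p,"dropper")[:2]: print(d)
print(fit(w[:140,:355],(484,234,1.588)))
E
```

```text
key [579.65812832 135.06211669  86.0423022 ] cap corners [572.08833068 143.95028367  88.73193682] [588.95109432 124.41841331  82.85186445]
keymask 32 [578.085715   144.72018324  87.76531222] [568.75290088 143.95028367  86.36668337] [588.66791573 145.12877502  89.3622844 ]
dropper 943 [591.75449553  13.00998502 291.09709183] 294.9462170013854
{'rect': [88.0, 285.9, 160.8, 350.2], 'score': 0.92}
(array([480.56104562, 235.22921338,   1.59153416,  -0.82559404]), np.float64(0.9494526879104841), 41110)
```

```bash
python3 -m handwheel '[{"delta_pos":[-2.14,-1.19,0],"yaw":0},{"delta_pos":[-2.14,-1.19,0],"yaw":0},{"delta_pos":[-2.14,-1.19,0],"yaw":0},{"delta_pos":[-2.14,-1.19,0],"yaw":0},{"delta_pos":[-2.14,-1.19,0],"yaw":0},{"delta_pos":[-2.14,-1.19,0],"yaw":0},{"delta_pos":[-2.14,-1.19,0],"yaw":0},{"delta_pos":[-2.14,-1.19,0],"yaw":0},{"delta_pos":[-2.14,-1.19,0],"yaw":0},{"delta_pos":[-2.14,-1.19,0],"yaw":0}]' -1
python3 - <<'E'
from h import *
s=status.read_state(); p=get_image("wrist"); print(s["eef_pos"],s["tool_rot"],s["width"])
for n in["scene","side"]:
    q=get_image(n)
    w=pts(q); m=(np.hypot(w[...,0]-436,w[...,1]+119)<70)&(w[...,2]>120)&(w[...,2]<350)
    if m.any():
        P=w[m]; lo=P[P[:,2]<P[:,2].min()+12]; print(n,"finger low",lo.mean(0),P[:,2].min(),lo.min(0),lo.max(0))
E
```

```text
clock: 2.33
eef_pos: [435.1, -119.5, 250.2]
tool_rot: [3.141, 0.0, 1.571]
force: [-0.7, -0.8, 0.7]
width: 0.1
gripper_force: 0.0
[ 435.05308445 -119.47938825  250.22720424] [3.14099421e+00 1.40789264e-04 1.57086022e+00] 0.13281718953256016
scene finger low [ 439.15608419 -121.67951005  236.32931674] 229.65588971827316 [ 434.26612426 -132.04761293  229.65588972] [ 445.17647894 -111.84314615  241.57912411]
side finger low [ 431.51224936 -128.67572284  239.47096888] 231.9010836958766 [ 419.96891563 -132.49434163  231.9010837 ] [ 445.98846596 -113.6815797   243.89764128]
```

```bash
python3 -m handwheel '[{"delta_pos":[0.02,0,-1.08],"yaw":0},{"delta_pos":[0.02,0,-1.08],"yaw":0},{"delta_pos":[0.02,0,-1.08],"yaw":0},{"delta_pos":[0.02,0,-1.08],"yaw":0},{"delta_pos":[0.02,0,-1.08],"yaw":0},{"delta_pos":[0,0,-1.08],"yaw":0},{"delta_pos":[0,0,-1.08],"yaw":0},{"delta_pos":[0,0,-1.08],"yaw":0},{"delta_pos":[0,0,-1.08],"yaw":0},{"delta_pos":[0,0,-1.08],"yaw":0}]'
python3 - <<'E'
from h import *
p=get_image("side"); cv2.imwrite("pics/s2.png",cv2.resize(p["color"][220:420,180:400,::-1],None,fx=2.5,fy=2.5))
E
Z='{"delta_pos":[0,0,0],"yaw":0}'
python3 -m handwheel '[{"delta_pos":[0,0,0],"yaw":0},{"delta_pos":[0,0,0],"yaw":0},{"delta_pos":[0,0,0],"yaw":0},{"delta_pos":[0,0,0],"yaw":0},{"delta_pos":[0,0,0],"yaw":0},{"delta_pos":[0,0,0],"yaw":0},{"delta_pos":[0,0,0],"yaw":0},{"delta_pos":[0,0,0],"yaw":0},{"delta_pos":[0,0,0],"yaw":0},{"delta_pos":[0,0,0],"yaw":0}]'
```

```text
clock: 3.32
eef_pos: [438.6, -118.3, 141.4]
tool_rot: [3.14, -0.0, 1.572]
force: [-0.5, -0.2, -0.3]
width: 0.4
gripper_force: 0.0
clock: 4.2
eef_pos: [437.0, -119.0, 142.1]
tool_rot: [3.142, -0.0, 1.571]
force: [0.2, 0.3, 0.5]
width: -0.1
gripper_force: 0.0
```

View pics/s2.png

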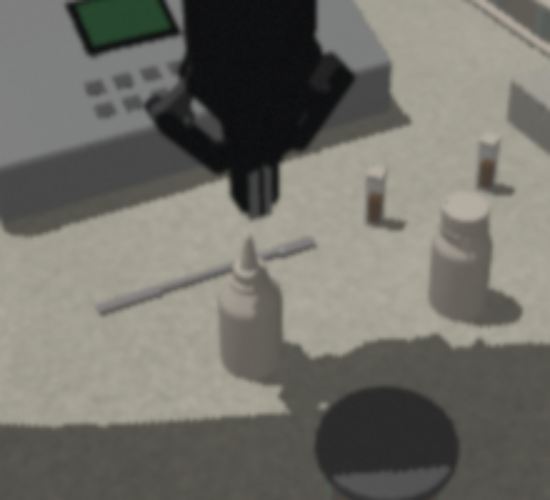

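The fingertips hover just above the nozzle tip with a small gap. I'll finish the dwell, then rise and go to the well.

```bash

python3 -m handwheel '[{"delta_pos":[0,0,0],"yaw":0},{"delta_pos":[0,0,0],"yaw":0},{"delta_pos":[0,0,0],"yaw":0},{"delta_pos":[0,0,0],"yaw":0},{"delta_pos":[0,0,0],"yaw":0},{"delta_pos":[0,0,0],"yaw":0},{"delta_pos":[0,0,0],"yaw":0},{"delta_pos":[0,0,0],"yaw":0},{"delta_pos":[0,0,0],"yaw":0},{"delta_pos":[0,0,0],"yaw":0}]'
python3 -m handwheel '[{"delta_pos":[0,0,0],"yaw":0},{"delta_pos":[0,0,0],"yaw":0},{"delta_pos":[0,0,0],"yaw":0},{"delta_pos":[0,0,0],"yaw":0},{"delta_pos":[0,0,0],"yaw":0},{"delta_pos":[0,0,0],"yaw":0},{"delta_pos":[0,0,0],"yaw":0},{"delta_pos":[0,0,0],"yaw":0},{"delta_pos":[0,0,0],"yaw":0},{"delta_pos":[0,0,0],"yaw":0}]'
python3 -m handwheel '[{"delta_pos":[0,0,1.5],"yaw":0},{"delta_pos":[0,0,1.5],"yaw":0},{"delta_pos":[0,0,1.5],"yaw":0},{"delta_pos":[0,0,1.5],"yaw":0},{"delta_pos":[0,0,1.5],"yaw":0},{"delta_pos":[0,0,1.5],"yaw":0},{"delta_pos":[0,0,1.5],"yaw":0},{"delta_pos":[0,0,1.5],"yaw":0},{"delta_pos":[0,0,1.5],"yaw":0},{"delta_pos":[0,0,1.5],"yaw":0}]'
python3 -m handwheel '[{"delta_pos":[0.74,1.9,0],"yaw":0},{"delta_pos":[0.74,1.9,0],"yaw":0},{"delta_pos":[0.74,1.9,0],"yaw":0},{"delta_pos":[0.74,1.9,0],"yaw":0},{"delta_pos":[0.74,1.9,0],"yaw":0},{"delta_pos":[0.74,1.9,0],"yaw":0},{"delta_pos":[0.74,1.9,0],"yaw":0},{"delta_pos":[0.74,1.9,0],"yaw":0},{"delta_pos":[0.74,1.9,0],"yaw":0},{"delta_pos":[0.74,1.9,0],"yaw":0}]'
python3 -m handwheel '[{"delta_pos":[0.74,1.9,0],"yaw":0},{"delta_pos":[0.74,1.9,0],"yaw":0},{"delta_pos":[0.74,1.9,0],"yaw":0},{"delta_pos":[0.74,1.9,0],"yaw":0},{"delta_pos":[0.74,1.9,0],"yaw":0},{"delta_pos":[0.74,1.9,0],"yaw":0},{"delta_pos":[0.74,1.9,0],"yaw":0},{"delta_pos":[0.74,0,0],"yaw":0},{"delta_pos":[0.74,0,0],"yaw":0},{"delta_pos":[0.74,0,0],"yaw":0}]'
python3 -m handwheel '[{"delta_pos":[0,0,0],"yaw":0},{"delta_pos":[0,0,0],"yaw":0}]'
python3 - <<'E'
from h import *
s=status.read_state(); p=get_image("wrist"); w=wpts(p,s)
cv2.imwrite("pics/w2.png",p["color"][:,:,::-1])
v,fr,N=fit(w,(483,234.5,1.59)); print(v,fr,N)
for n in("sample","cover","start_key"):
    for d in models.boxes_of(p,n)[:2]:
        l,t,r,b=np.clip(np.array(d["rect"]).astype(int),0,[639,479,639,479]); print(n,d["score"],l,t,r,b,w[(t+b)//2,(l+r)//2])
c=R.from_euler("z",-v[2]).apply(w.reshape(-1,3)-[v[0],v[1],v[3]]).reshape(w.shape)
m=(abs(c[...,1]+100)<20)&(abs(c[...,0]-68)<20)&(c[...,2]>127)&(c[...,2]<139)
print("sample",np.nanmedian(w[m],0),m.sum())
m=(abs(c[...,1]+100)<45)&(c[...,0]>85)&(c[...,0]<150)&(c[...,2]>185)&(c[...,2]<225)
q=w[m]; print("cover top",len(q),q.min(0) if len(q) else 0,q.max(0) if len(q) else 0)
E
```

```text
clock: 5.03
eef_pos: [437.0, -119.0, 142.0]
tool_rot: [3.142, -0.0, 1.571]
force: [-0.7, -0.2, -0.1]
width: -0.5
gripper_force: 0.0
clock: 5.87
eef_pos: [437.0, -119.0, 142.0]
tool_rot: [-3.142, -0.0, 1.571]
force: [-0.0, -0.2, -0.3]
width: 0.2
gripper_force: 0.0
clock: 6.7
eef_pos: [436.8, -118.9, 292.8]
tool_rot: [-3.142, -0.0, 1.571]
force: [0.8, 0.7, 0.7]
width: -0.1
gripper_force: 0.0
clock: 7.53
eef_pos: [511.1, 71.9, 291.9]
tool_rot: [-3.141, 0.0, 1.571]
force: [0.3, 0.1, -0.4]
width: 0.4
gripper_force: 0.0
clock: 8.37
eef_pos: [585.5, 202.8, 291.8]
tool_rot: [-3.141, 0.001, 1.57]
force: [0.1, -0.1, 0.0]
width: -0.2
gripper_force: 0.0
clock: 8.53
eef_pos: [585.4, 202.4, 291.8]
tool_rot: [-3.141, 0.001, 1.568]
force: [-1.1, 0.2, -0.4]
width: 0.7
gripper_force: 0.0
[480.90797972 234.35763596   1.59007677  -1.19691143] 0.8386887947269304 101952
sample 0.73 301 94 320 115 [579.74444041 304.19555679 132.39078872]
cover 0.67 244 1 369 62 [579.16972716 336.95083766 202.78326623]
start_key 0.6 297 263 322 283 [576.30849161 137.59002333  84.78912351]
sample [580.54562188 304.89176209 131.63716026] 311
cover top 4137 [547.58107678 334.44045326 183.97551514] [612.00546639 352.25699763 211.8750699 ]
```

View pics/w2.png

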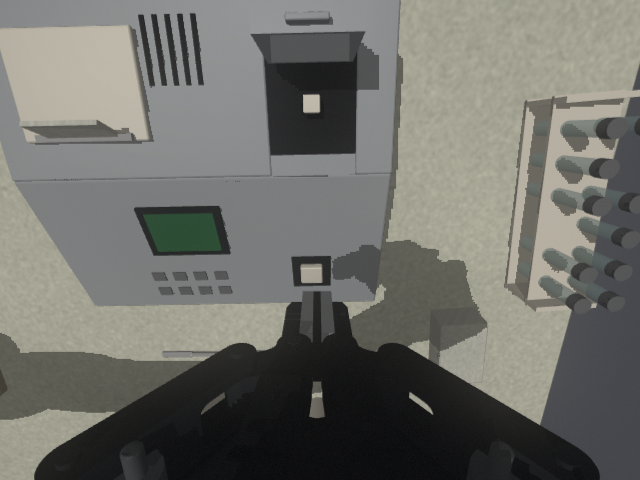

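```bash
python3 - <<'E'
from h import *
s=status.read_state(); p=get_image("wrist"); w=wpts(p,s)
print("bar",w[17,290],w[17,307],w[17,325],"around",w[8,307],w[28,307],w[17,270])
print("col 310:",[np.round(w[v,310]).tolist() for v in range(10,66,6)])
E
python3 -m handwheel '[{"delta_pos":[-0.05,0.98,-1.17],"yaw":0},{"delta_pos":[-0.05,0.98,-1.17],"yaw":0},{"delta_pos":[-0.05,0.98,-1.17],"yaw":0},{"delta_pos":[-0.05,0.98,-1.17],"yaw":0},{"delta_pos":[-0.05,0.98,-1.17],"yaw":0},{"delta_pos":[-0.05,0.98,0],"yaw":0},{"delta_pos":[-0.05,0.98,0],"yaw":0},{"delta_pos":[-0.05,0.98,0],"yaw":0},{"delta_pos":[0,0.98,0],"yaw":0},{"delta_pos":[0,0.98,0],"yaw":0}]'
```

```text
bar [569.97088791 343.14927864 209.51733623] [579.04974596 342.86184013 210.53734184] [588.61843678 343.25823213 209.09375761] around [578.86828583 349.55044901 201.72820665] [578.81480111 339.66114248 203.21042369] [558.42208865 345.21031179 202.11397758]
col 310: [[581.0, 349.0, 202.0], [581.0, 344.0, 209.0], [581.0, 341.0, 209.0], [580.0, 340.0, 200.0], [580.0, 336.0, 205.0], [579.0, 349.0, 137.0], [579.0, 345.0, 137.0], [579.0, 341.0, 137.0], [579.0, 337.0, 138.0], [579.0, 333.0, 137.0]]
clock: 9.62
eef_pos: [581.4, 303.3, 234.3]
tool_rot: [3.14, -0.001, 1.571]
force: [0.3, -0.6, -0.1]
width: 0.6
gripper_force: 0.0
```

```bash
python3 -m handwheel '[{"delta_pos":[0,0,-1],"yaw":0},{"delta_pos":[0,0,-1],"yaw":0},{"delta_pos":[0,0,-1],"yaw":0},{"delta_pos":[0,0,-1],"yaw":0},{"delta_pos":[0,0,-1],"yaw":0},{"delta_pos":[0,0,-0.7],"yaw":0},{"delta_pos":[0,0,-0.4],"yaw":0},{"delta_pos":[0,0,0],"yaw":0},{"delta_pos":[0,0,0],"yaw":0},{"delta_pos":[0,0,0],"yaw":0}]'
python3 - <<'E'
from h import *
p=get_image("side"); cv2.imwrite("pics/s3.png",cv2.resize(p["color"][60:240,170:370,::-1],None,fx=3,fy=3))
E
python3 -m handwheel '[{"delta_pos":[0,0,0],"yaw":0},{"delta_pos":[0,0,0],"yaw":0},{"delta_pos":[0,0,0],"yaw":0},{"delta_pos":[0,0,0],"yaw":0},{"delta_pos":[0,0,0],"yaw":0},{"delta_pos":[0,0,0],"yaw":0},{"delta_pos":[0,0,0],"yaw":0},{"delta_pos":[0,0,0],"yaw":0},{"delta_pos":[0,0,0],"yaw":0},{"delta_pos":[0,0,0],"yaw":0}]'
python3 -m handwheel '[{"delta_pos":[0,0,0],"yaw":0},{"delta_pos":[0,0,0],"yaw":0},{"delta_pos":[0,0,0],"yaw":0},{"delta_pos":[0,0,0],"yaw":0},{"delta_pos":[0,0,0],"yaw":0},{"delta_pos":[0,0,0],"yaw":0},{"delta_pos":[0,0,0],"yaw":0},{"delta_pos":[0,0,0],"yaw":0},{"delta_pos":[0,0,0],"yaw":0},{"delta_pos":[0,0,0],"yaw":0}]'
```

```text
clock: 10.45
eef_pos: [581.4, 302.2, 173.0]
tool_rot: [3.141, -0.001, 1.571]
force: [-0.1, 0.1, 0.3]
width: -0.1
gripper_force: 0.0
clock: 11.33
eef_pos: [581.0, 302.0, 172.5]
tool_rot: [-3.142, -0.0, 1.571]
force: [1.0, 0.7, -0.7]
width: 0.1
gripper_force: 0.0
clock: 12.17
eef_pos: [581.0, 302.0, 172.5]
tool_rot: [-3.142, 0.0, 1.571]
force: [0.6, -0.0, -0.1]
width: -0.1
gripper_force: 0.0
```

View pics/s3.png

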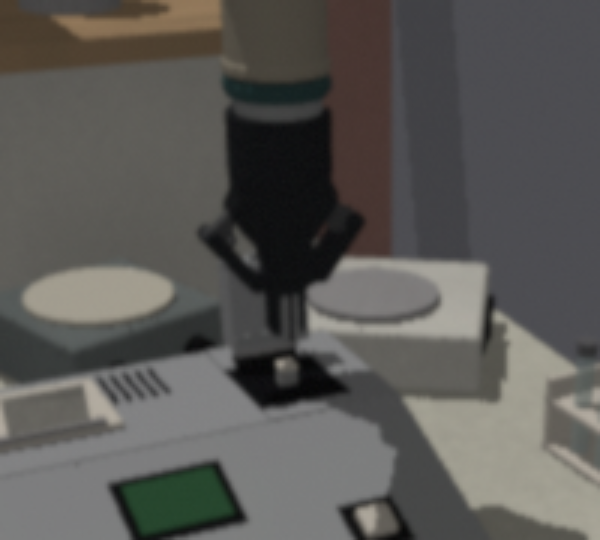

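The fingertips sit directly above the white stopper, about 2 cm up, clear of the upright cover. Next I rise, pass behind the cover and lower there.

```bash

python3 -m handwheel '[{"delta_pos":[0,0,0],"yaw":0},{"delta_pos":[0,0,0],"yaw":0},{"delta_pos":[0,0,0],"yaw":0},{"delta_pos":[0,0,0],"yaw":0},{"delta_pos":[0,0,0],"yaw":0},{"delta_pos":[0,0,0],"yaw":0},{"delta_pos":[0,0,0],"yaw":0},{"delta_pos":[0,0,0],"yaw":0}]'
python3 -m handwheel '[{"delta_pos":[0,0,1],"yaw":0},{"delta_pos":[0,0,1],"yaw":0},{"delta_pos":[0,0,1],"yaw":0},{"delta_pos":[0,0,1],"yaw":0},{"delta_pos":[0,0,1],"yaw":0},{"delta_pos":[0,0,1],"yaw":0},{"delta_pos":[0,0,1],"yaw":0},{"delta_pos":[0,0,1],"yaw":0},{"delta_pos":[0,0,1],"yaw":0},{"delta_pos":[0,0,1],"yaw":0}]'
python3 -m handwheel '[{"delta_pos":[0,0.9,0],"yaw":0},{"delta_pos":[0,0.9,0],"yaw":0},{"delta_pos":[0,0.9,0],"yaw":0},{"delta_pos":[0,0.9,0],"yaw":0},{"delta_pos":[0,0.9,0],"yaw":0},{"delta_pos":[0,0.9,0],"yaw":0},{"delta_pos":[0,0.9,0],"yaw":0},{"delta_pos":[0,0.9,0],"yaw":0},{"delta_pos":[0,0.9,0],"yaw":0},{"delta_pos":[0,0.5,0],"yaw":0}]'
python3 -m handwheel '[{"delta_pos":[0,0,0],"yaw":0},{"delta_pos":[0,0,-1],"yaw":0},{"delta_pos":[0,0,-1],"yaw":0},{"delta_pos":[0,0,-1],"yaw":0},{"delta_pos":[0,0,-1],"yaw":0},{"delta_pos":[0,0,-1],"yaw":0},{"delta_pos":[0,0,-1],"yaw":0},{"delta_pos":[0,0,-0.5],"yaw":0},{"delta_pos":[0,0,0],"yaw":0},{"delta_pos":[0,0,0],"yaw":0}]'
```

```text
clock: 12.83
eef_pos: [581.0, 302.0, 172.5]
tool_rot: [3.142, -0.0, 1.571]
force: [-0.3, -0.9, -0.1]
width: 0.0
gripper_force: 0.0
clock: 13.67
eef_pos: [581.0, 302.0, 273.5]
tool_rot: [3.142, -0.0, 1.571]
force: [-0.3, -0.7, -0.4]
width: -0.3
gripper_force: 0.0
clock: 14.5
eef_pos: [580.6, 389.9, 272.4]
tool_rot: [-3.141, -0.001, 1.572]
force: [-0.3, 0.2, -0.2]
width: -0.3
gripper_force: 0.0
clock: 15.33
eef_pos: [581.0, 388.0, 207.2]
tool_rot: [-3.141, 0.0, 1.571]
force: [0.5, 0.5, 0.6]
width: 0.0
gripper_force: 0.0
```

```bash

python3 -m handwheel '[{"delta_pos":[0,-0.7,0],"yaw":0},{"delta_pos":[0,-0.7,0],"yaw":0},{"delta_pos":[0,-0.7,0],"yaw":0},{"delta_pos":[0,-0.75,0],"yaw":0},{"delta_pos":[0,-0.75,0],"yaw":0},{"delta_pos":[0,-0.75,-0.12],"yaw":0},{"delta_pos":[0,-0.75,-0.12],"yaw":0},{"delta_pos":[0,-0.7,-0.33],"yaw":0},{"delta_pos":[0,-0.7,-0.33],"yaw":0}]'
python3 - <<'E'
from h import *
p=get_image("scene"); cv2.imwrite("pics/c4.png",cv2.resize(p["color"][80:280,300:500,::-1],None,fx=3,fy=3))
E
```

```text
clock: 16.08
eef_pos: [581.1, 322.1, 198.3]
tool_rot: [3.141, 0.0, 1.571]
force: [0.6, -0.0, 0.2]
width: 0.1
gripper_force: 0.2
```

View pics/c4.png

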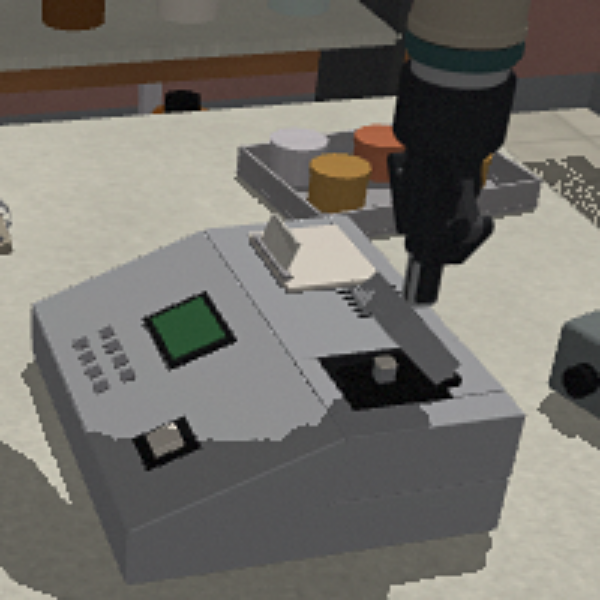

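The cover is tipping forward under the fingers (roughly 45°), with the sample still upright at crop (384,368). I'll carry on down the arc.

```bash

python3 -m handwheel '[{"delta_pos":[0,-0.6,-0.5],"yaw":0},{"delta_pos":[0,-0.6,-0.5],"yaw":0},{"delta_pos":[0,-0.43,-0.65],"yaw":0},{"delta_pos":[0,-0.43,-0.65],"yaw":0},{"delta_pos":[0,-0.25,-0.72],"yaw":0},{"delta_pos":[0,-0.25,-0.5],"yaw":0},{"delta_pos":[0,0,0],"yaw":0}]'
python3 -m handwheel '[{"delta_pos":[0,0,-0.15],"yaw":0},{"delta_pos":[0,0,-0.15],"yaw":0},{"delta_pos":[0,0,-0.1],"yaw":0},{"delta_pos":[0,0,0],"yaw":0},{"delta_pos":[0,0,0],"yaw":0}]'
```

```text
clock: 16.72
eef_pos: [580.2, 296.3, 161.6]
tool_rot: [-3.139, 0.002, 1.57]
force: [-0.3, -0.3, 0.3]
width: 0.0
gripper_force: 0.0
clock: 17.13
eef_pos: [581.1, 297.7, 160.7]
tool_rot: [3.141, -0.0, 1.571]
force: [-2.6, -2.2, 6.5]
width: 0.1
gripper_force: 3.4
```

```bash

python3 -m handwheel '[{"delta_pos":[0,0,-0.15],"yaw":0},{"delta_pos":[0,0,-0.1],"yaw":0},{"delta_pos":[0,0,0],"yaw":0},{"delta_pos":[0,0,0],"yaw":0},{"delta_pos":[0,0,0],"yaw":0}]'
python3 -m handwheel '[{"delta_pos":[0,0,1],"yaw":0},{"delta_pos":[0,0,1],"yaw":0},{"delta_pos":[0,0,1],"yaw":0},{"delta_pos":[0,0,1],"yaw":0},{"delta_pos":[0,0,1],"yaw":0},{"delta_pos":[0,-1.5,0],"yaw":0},{"delta_pos":[0,-1.5,0],"yaw":0},{"delta_pos":[0,-1.5,0],"yaw":0},{"delta_pos":[0,-1.5,0],"yaw":0},{"delta_pos":[0,-1.5,0],"yaw":0}]'
python3 -m handwheel '[{"delta_pos":[0,-1.5,0],"yaw":0},{"delta_pos":[0,-1.5,0],"yaw":0},{"delta_pos":[0,-1.5,0],"yaw":0},{"delta_pos":[0,-1.5,0],"yaw":0},{"delta_pos":[0,-1.5,0],"yaw":0},{"delta_pos":[0,-1.5,0],"yaw":0},{"delta_pos":[0,-0.9,0],"yaw":0},{"delta_pos":[0,0,0],"yaw":0},{"delta_pos":[0,0,0],"yaw":0}]'
python3 - <<'E'
from h import *
s=status.read_state(); p=get_image("wrist"); w=wpts(p,s)
cv2.imwrite("pics/w5.png",p["color"][:,:,::-1])
q=w.reshape(-1,3)
for y in (280,290,300,310,320,330):
    m=(abs(q[:,0]-579)<15)&(abs(q[:,1]-y)<3); print(y,np.median(q[m,2]) if m.any() else None)
m=(abs(q[:,0]-470)<60)&(abs(q[:,1]-260)<10); print("deck z",np.median(q[m,2]))
for d in models.boxes_of(p,"start_key")[:2]: print(d)
w2=pts(get_image("scene")).reshape(-1,3)
for y in (280,290,300,310,320,330):
    m=(abs(w2[:,0]-579)<15)&(abs(w2[:,1]-y)<3); print(y,np.median(w2[m,2]) if m.any() else None)
m=(abs(w2[:,0]-580)<20)&(abs(w2[:,1]-135)<20);h=w2[m]; hh=-(h[:,1]-244.4)*np.sin(np.radians(20))+(h[:,2]-117.5)*np.cos(np.radians(20)); print("key scene",h[hh>5].mean(0),(h[hh>5].min(0)+h[hh>5].max(0))/2)
E
```

```text
clock: 17.55
eef_pos: [581.2, 297.7, 160.4]
tool_rot: [3.14, -0.001, 1.571]
force: [-5.8, -4.0, 19.5]
width: -0.1
gripper_force: 9.7
clock: 18.38
eef_pos: [580.7, 219.4, 206.2]
tool_rot: [-3.14, 0.001, 1.569]
force: [0.3, -0.0, 0.3]
width: 0.1
gripper_force: 0.0
clock: 19.13
eef_pos: [581.1, 123.2, 206.9]
tool_rot: [3.141, -0.001, 1.57]
force: [0.3, 0.4, -0.7]
width: 0.1
gripper_force: 0.0
280 None
290 None
300 None
310 None
320 None
330 None
deck z 116.63549859737114
{'rect': [295.6, 209.7, 329.5, 239.3], 'score': 0.57}
280 140.65057828691528
290 140.2592562057606
300 140.0396853922187
310 139.90732899012573
320 140.4292283268499
330 139.63481191945903
key scene [591.39135764 130.0158951  234.27317063] [584.5022806  134.95661066 292.00115228]
```

View pics/w5.png

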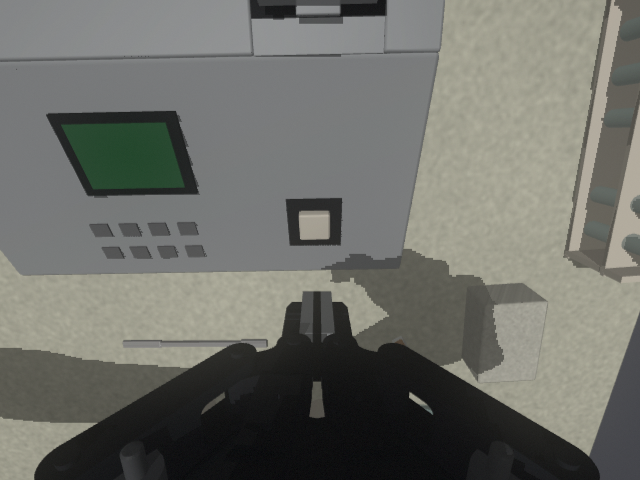

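The key is at (314,224), square ahead of the shut fingertips; the cover's roof is level at 140. Lowering onto the key.

```bash
python3 - <<'E'
from h import *
s=status.read_state(); p=get_image("wrist"); w=wpts(p,s)
m=np.zeros((480,640),bool); m[205:245,292:338]=True; m&=(p["color"].min(2)>110); q=w[m]; print(m.sum(),np.median(q,0),np.percentile(q,3,0),np.percentile(q,97,0))
E
python3 -m handwheel '[{"delta_pos":[-0.1,0.1,-1.2],"yaw":0},{"delta_pos":[0,0,-1.2],"yaw":0},{"delta_pos":[0,0,-1.2],"yaw":0},{"delta_pos":[0,0,-1.2],"yaw":0},{"delta_pos":[0,0,-1.2],"yaw":0},{"delta_pos":[0,0,-1.2],"yaw":0},{"delta_pos":[0,0,-1.2],"yaw":0},{"delta_pos":[0,0,-0.7],"yaw":0},{"delta_pos":[0,0,0],"yaw":0},{"delta_pos":[0,0,0],"yaw":0}]'
```

```text
844 [nan nan nan] [nan nan nan] [nan nan nan]
clock: 20.17
eef_pos: [579.9, 124.5, 115.5]
tool_rot: [-3.141, 0.0, 1.571]
force: [-1.1, -0.6, 0.1]
width: 0.2
gripper_force: 0.0
```

```bash

python3 -m handwheel '[{"delta_pos":[0,0,-0.3],"yaw":0},{"delta_pos":[0,0,-0.3],"yaw":0},{"delta_pos":[0,0,-0.3],"yaw":0},{"delta_pos":[0,0,0],"yaw":0},{"delta_pos":[0,0,0],"yaw":0}]' | grep -E "eef|force"
python3 -m handwheel '[{"delta_pos":[0,0,-0.1],"yaw":0},{"delta_pos":[0,0,-0.1],"yaw":0},{"delta_pos":[0,0,0],"yaw":0},{"delta_pos":[0,0,0],"yaw":0}]' | grep -E "eef|force"
python3 -m handwheel '[{"delta_pos":[0,0,-0.1],"yaw":0},{"delta_pos":[0,0,-0.1],"yaw":0},{"delta_pos":[0,0,0],"yaw":0},{"delta_pos":[0,0,0],"yaw":0}]' | grep -E "eef|force"
```

```text
eef_pos: [580.0, 124.4, 106.8]
force: [0.1, -0.1, 0.5]
gripper_force: 0.0
eef_pos: [580.0, 124.4, 104.8]
force: [-0.6, -0.2, 0.4]
gripper_force: 0.0
eef_pos: [580.2, 124.6, 103.0]
force: [0.1, 0.6, 2.2]
gripper_force: 0.9
```

Contact at about z 104 (2.2 N). Pressing on.

```bash

python3 -m handwheel '[{"delta_pos":[0,0,-0.1],"yaw":0},{"delta_pos":[0,0,-0.1],"yaw":0},{"delta_pos":[0,0,0],"yaw":0},{"delta_pos":[0,0,0],"yaw":0}]' | grep -E "eef|force"
python3 -m handwheel '[{"delta_pos":[0,0,-0.1],"yaw":0},{"delta_pos":[0,0,-0.1],"yaw":0},{"delta_pos":[0,0,0],"yaw":0},{"delta_pos":[0,0,0],"yaw":0}]' | grep -E "eef|force"
python3 -m handwheel '[{"delta_pos":[0,0,-0.1],"yaw":0},{"delta_pos":[0,0,0],"yaw":0},{"delta_pos":[0,0,0],"yaw":0}]' | grep -E "eef|force"
```

```text
eef_pos: [580.3, 124.7, 101.0]
force: [0.5, 1.0, 3.9]
gripper_force: 1.6
eef_pos: [580.4, 124.7, 99.5]
force: [-1.5, 1.2, 8.1]
gripper_force: 3.7
eef_pos: [580.4, 124.8, 99.2]
force: [-2.0, 1.0, 13.4]
gripper_force: 6.5
```

Bottomed (stiff rise at about 99.5, 13 N). Releasing straight up.

```bash

python3 -m handwheel '[{"delta_pos":[0,0,0.3],"yaw":0},{"delta_pos":[0,0,0.7],"yaw":0},{"delta_pos":[0,0,1.5],"yaw":0},{"delta_pos":[0,0,1.5],"yaw":0},{"delta_pos":[0,0,2],"yaw":0},{"delta_pos":[0,0,2],"yaw":0},{"delta_pos":[0,0,1.5],"yaw":0},{"delta_pos":[0,0,0],"yaw":0},{"delta_pos":[0,0,0],"yaw":0},{"delta_pos":[0,0,0],"yaw":0}]'
python3 - <<'E'
from h import *
p=get_image("scene"); w=pts(p).reshape(-1,3)
for y in (280,300,320,330):
    m=(abs(w[:,0]-579)<15)&(abs(w[:,1]-y)<3); print(y,np.median(w[m,2]))
cv2.imwrite("pics/end.png",p["color"][:,:,::-1])
E
```

```text
clock: 23.0
eef_pos: [579.2, 124.0, 191.8]
tool_rot: [-3.14, 0.001, 1.571]
force: [0.1, -0.5, 0.3]
width: -0.0
gripper_force: 0.0
280 139.15450112854103
300 139.8382757612295
320 139.80652912288718
330 -743.4573611181761
```

View pics/end.png

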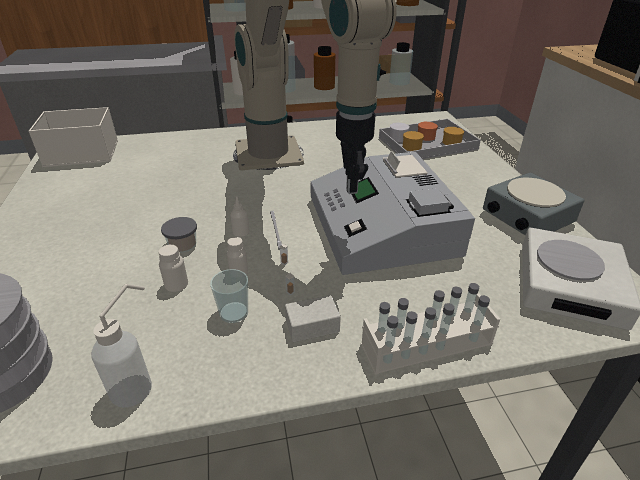

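The cover is shut flat at (430,200), the key is back up at (355,227), everything else is in place, and the robot is clear of all of it.

```bash
python3 -c "
from cell import ctrl
print(ctrl.finish_job())"
```

```text
the job is handed in; nothing more can be done
None
```

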